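# Clear the tool chest lid and hold it at 45 degrees

### The job

The stay of the red tool chest's lid has come off, so the lid drops shut unless somebody holds it. First take the orange scraper off the lid and lay it flat in the aluminium mess tin (do not drop it in), then lift the lid by its front handle to 45 degrees without letting it fall and keep holding it still at that angle, so that I can refit the stay: finish while holding the handle. Leave the coffee pot, the funnel and the mug where they stand.

Things in the scene. Friction and masses are not known exactly. Their poses are not given: they have to be found in the camera images.
- chest: red sheet-steel tool chest fixed on the bench, 220 mm deep (x), 400 wide (y), 159 high to the top of the black rubber mat on its lid. Origin: centre of its underside; its front with the handle faces the body's -x, the lid's hinge is at the back top edge. The upper tray below the lid may stand slid out up to 50 mm, top edge 97 mm high; carry handles reach 26 mm out of each side
- lid (a joint): lid angle in rad, 0 shut, grows as the front edge rises, 0.785 = 45 degrees, stop at 1.6. Nothing but light hinge friction (about 0.01 N m) holds it: it falls shut when let go. Lid 224 x 406 mm, 16 mm skirt, black mat on it; lid with handle weighs 0.6 to 1.0 kg
- lid_hinge (a point): point on the hinge axis, middle of the chest's back top edge, 140 mm above the bench; the axis runs along the chest's y. The point turns with the lid
- lid_handle (a point): steel bow handle on the middle of the lid's front skirt; this point is the centre of its round bar: 10 mm thick, 110 mm long along the chest's y, bar centre 42 mm in front of the lid's face, 146 mm high when shut. From the hinge axis it lies 266 mm forward and 6 mm up when shut, and turns with the lid. Pinched front to back from above, the bar turns in the grip
- scraper: bright orange plastic pan scraper, 140 mm long, 50 to 80 g, flat on the lid's mat; origin mid length and width on its underside; x runs from the handle end (-70 mm) to the blade edge (+70), z up. Handle 84 x 24 mm, 14 mm thick (x -70 to +14), neck 36 mm wide, 6 thick to +41, blade 56 wide, 4 thick to +70
- scraper_grip (a point): point to grip on the scraper: in the handle, 20 mm behind the origin (towards the handle end), 7 mm above its underside; pinch across the 24 mm width
- mess_tin: open rectangular aluminium mess tin standing loose on the bench, empty, 0.3 kg; outside 190 (x) x 135 (y) x 60 mm high, walls and floor 3 mm. Origin: centre of its underside. A wire handle is folded flat against its +x end, reaching 7 mm out
- coffee_pot: white enamel coffee pot with blue rim, 188 mm high, 128 mm wide at the foot; spout reaches 110 mm to +x, handle 105 mm to -x. Origin: centre of its underside. Not to be moved
- funnel: black plastic funnel standing mouth down, 135 mm high, 120 mm wide, a small hanging tab reaching 85 mm to +x. Origin: centre of its mouth on the bench. Not to be moved
- mug: green enamel mug, 82 mm wide, 80 mm high, handle to +y. Origin: centre of its underside. Not to be moved
There are look-alikes about, which are no part of the job. Of the things like the scraper, leave any that is purple or white; of the rest the smaller one is meant.

How it is judged:
On the way, in this order (a step that is already met when the one before it is completed fails the run):
1. the scraper lies flat in the mess tin, let go and at rest, the lid still shut (x of scraper in the frame of mess_tin between -0.06 and 0.06 m and y of scraper in the frame of mess_tin between -0.06 and 0.06 m and z of scraper in the frame of mess_tin between 0 and 0.022 m and contact force between the fingers and scraper below 0.05 N and linear speed of scraper below 0.05 m/s and value of joint lid below 0.1 rad), for 0.2 s.
2. the lid is held by its handle at 45 degrees, give or take 6 degrees, for a second (value of joint lid between 0.68 and 0.89 rad and (contact force between the fingers and lid_handle_leg_right above 1 N or contact force between the fingers and lid_handle_bar above 1 N or contact force between the fingers and lid_handle_leg_left above 1 N)), for 1 s.
At the end, for the whole second after the job is handed in: Fingers hold the lid handle (over 1 N), lid still (under 0.08 rad/s) at 39 to 51 degrees (0.68 to 0.89 rad); scraper flat in the upright mess tin, its middle within 60 mm of the tin centre each way, underside under 22 mm high; pot, funnel, mug within 30 mm of their starts (all of step 2 and velocity of joint lid between -0.08 and 0.08 rad/s and x of scraper in the frame of mess_tin between -0.06 and 0.06 m and y of scraper in the frame of mess_tin between -0.06 and 0.06 m and z of scraper in the frame of mess_tin between 0 and 0.022 m and angle between mess_tin's own z axis and vertical below 0.1 rad and distance of each of coffee_pot, funnel, mug from where it was at the start of the episode below 0.03 m); the arm keeps its last pose, push and grip.
It fails at once if the lid is raised with the scraper still on it (value of joint lid above 0.15 rad and z of scraper in the frame of chest above 0.13 m and contact force between the fingers and scraper below 0.05 N).
It fails at once if the lid is let fall (velocity of joint lid below -1 rad/s).
It fails at once if the scraper is dropped (linear speed of scraper above 0.9 m/s and contact force between the fingers and scraper below 0.01 N).
It fails at once if the coffee pot, funnel or mug is moved (distance of any of coffee_pot, funnel, mug from where it was at the start of the episode above 0.03 m).
It also fails if it takes over 67 s, if anything falls off the work surface, if the arm or the gripper's body presses on something with over 40 N, if the wrist force passes 120 N, or if a joint passes its speed limit or range.

### The arm

A 6-joint arm with a two-finger parallel gripper is mounted at the origin on the work surface. World frame = base frame: x ahead of the robot, y to its left, z up, the work surface at z = 0. Lengths are in m, angles in rad, forces in N, time in s.
With the tool pointing down it reaches from about 0.3 to 0.825 m from the base axis. Payload 5.4 kg.
Tool frame: the origin (TCP) lies at the very end of the fingers, on their centre line; the grasp point (between the pads) lies 19 mm behind it; z points along the fingers, y is the line along which they close (so a half turn about z gives the same grasp; the last joint's range is limited). The gripper opens to 92 mm and grips with 3 to 60 N. Pads are 20 mm wide; open, the fingers measure 128 mm over their backs; the gripper's body (75 mm by 189 mm) begins 69 mm behind the grasp point.
Start: joints at [-0.21, 0.158, 1.597, -0, 1.386, -0.21], TCP at [0.575, -0, 0.215] pointing down, gripper open.
Joint ranges: [-2.91, 2.91], [-0.94, 2.29], [0.18, 2.7], [-1.29, 4.43], [0.17, 2.64], [-3, 3]. Speed limits (rad/s): [2.57, 2.57, 3.14, 3.14, 3.14, 3.14].

### API

Orientations are given as a rotation vector (axis times angle).
In Python, from workcell import bot gives the robot as it stands. Calls block until the motion is done:
- bot.goto(position, orientation): joint-space move of the TCP to a pose.
- bot.line_to(position, rot=None, max_speed=0.15): straight line of the TCP; rot=None keeps the orientation; max_speed is the mean speed in m/s.
- bot.set_joints(angles): joint-space move.
- bot.set_gripper(opening, newtons=None): opening from 0.0 (shut) to 1.0 (fully open); newtons is the grip in N (None keeps the last); returns when the fingers have stopped.
- bot.hold(seconds).
- bot.inverse_kinematics(position, orientation): joint angles nearest the present ones, or None.
- bot.read_camera(name): name is "scene" or "side" or "wrist"; returns a dict with "pixels" (400x640x3 uint8, blue, green, red), "fx", "fy", "cx", "cy" (pixels), "k1" (the pictures are not rectified: a ray, as slopes to the right and down, at radius r is drawn at 1 + k1 r^2 times it, then the intrinsics apply), "R" (3x3) and "t" (3): a world point X has camera coordinates R X + t. Camera axes: x right, y down, z forward; pixel columns grow to the right and rows downward; lengths in m; the calibration is good to about 2 mm. A picture is of the moment at which its call begins. There is no depth.
A pose or a line that the arm cannot do raises bot.MotionError and nothing moves.
- bot.job_done(): hands the job in; it is judged then, once.
Readings, each from a call of its own:
- bot.current_clock(): time.
- bot.current_joints(): joint angles.
- bot.current_joint_vel(): joint speeds.
- bot.current_effort(): joint torques, N m.
- bot.current_ee_pos(): TCP position.
- bot.current_tool_rot(): TCP orientation.
- bot.current_contact_force(): force on the tool from outside, world axes, zero at the start.
- bot.current_ft_torque(): the same for the moment, N m.
- bot.current_opening(): opening from 0.0 (shut) to 1.0 (fully open).
- bot.current_grip_force(): force on a finger pad.
Only numpy, scipy, OpenCV 4.12 (cv2) and the standard library are available. Lean on these libraries where they do the work, as an engineer would, in place of code of your own. Each camera call takes 0.05 s, during which the arm holds its last target. There are 200 camera calls.

## Working session

There is one attempt and no reset: what is moved stays moved. The work goes in short steps, each a Python script; the robot and the scene stay as the last script left them, time stands still between calls to the robot, and variables do not carry over. Pictures are saved under pics/ and viewed, at most 10 in all, crops included, and the job is handed in when it is done.

```bash
mkdir -p pics
cat > h.py <<'E'
import numpy as np, cv2, pickle
from scipy.spatial.transform import Rotation as Ro
from workcell import bot
def snap(n):
    d=bot.read_camera(n); return d
def ray(d,u,v):
    K=np.array([[d["fx"],0,d["cx"]],[0,d["fy"],d["cy"]],[0,0,1]],float)
    xd=(u-d["cx"])/d["fx"]; yd=(v-d["cy"])/d["fy"]; x,y=xd,yd
    for _ in range(30):
        s=1+d["k1"]*(x*x+y*y); x,y=xd/s,yd/s
    R=np.array(d["R"]);t=np.array(d["t"])
    return -R.T@t, R.T@np.array([x,y,1.])
def onz(d,u,v,z):
    o,r=ray(d,u,v); return o+r*(z-o[2])/r[2]
def pix(d,X):
    c=np.array(d["R"])@np.array(X)+d["t"]; x,y=c[:2]/c[2]; s=1+d["k1"]*(x*x+y*y)
    return d["cx"]+d["fx"]*x*s, d["cy"]+d["fy"]*y*s
def blobs(m,amin=60):
    n,l,s,c=cv2.connectedComponentsWithStats(m.astype(np.uint8))
    return [(l==i,s[i],c[i]) for i in range(1,n) if s[i][4]>=amin]
E
python3 - <<'E'
from h import *
for n in ("scene","side"):
    d=snap(n); pickle.dump(d,open(n+"0.pkl","wb")); cv2.imwrite(f"pics/{n}0.png",d["pixels"])
    print(n,-np.array(d["R"]).T@d["t"],d["k1"],d["fx"])
print(bot.current_tool_rot(),bot.current_clock())
E
```

```text
scene [1.23682537 0.32126076 1.32422776] 0.015507558060486069 453.7991314074782
side [0.38179851 0.98147494 0.78106797] 0.03814963211412072 458.60684682881606
[-2.22045601e+00 -2.22048291e+00  1.46389091e-03] 0.1
```

View pics/scene0.png

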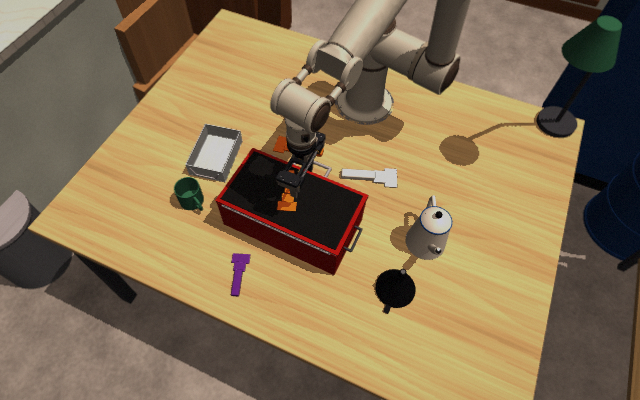

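View pics/side0.png

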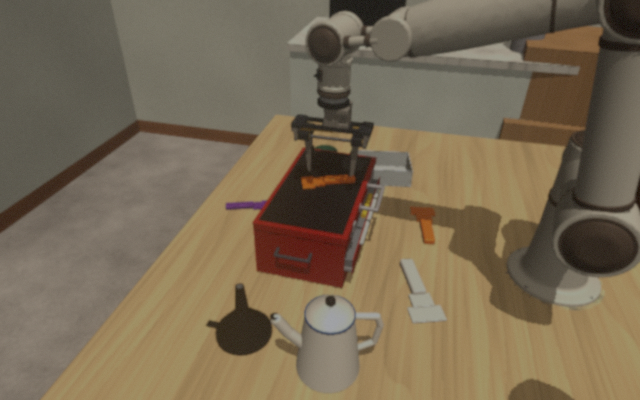

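The scene view shows the chest at about (290,208). The candidates are:
- Orange on the lid at about (288,200)
- Orange on the bench at about (281,145)
- White at (372,177)
- Purple at (240,272)

The arm hides part of the lid, so I'll lift it clear and look again.

Run:
```python
from h import *
bot.set_joints([-0.21,-0.4,1.6,0,1.9,-0.21])
bot.set_joints([-1.2,-0.6,1.6,0,1.9,-0.21])
print(bot.current_ee_pos(),bot.current_clock())
for n in ("scene","side"):
    d=snap(n); pickle.dump(d,open(n+"1.pkl","wb"))
    im=d["pixels"]; hsv=cv2.cvtColor(im,cv2.COLOR_BGR2HSV)
    if n=="scene": cv2.imwrite("pics/scene1.png",cv2.resize(im[100:300,160:430],None,fx=2.9,fy=2.9,interpolation=cv2.INTER_CUBIC))
    m=cv2.inRange(hsv,(5,215,120),(14,255,255))>0
    for b,s,c in blobs(m,40):
        print(n,s,c.round(1))
        pts=np.argwhere(b)[:,::-1]
        for z in (0.01,0.165):
            P=np.array([onz(d,u,v,z)[:2] for u,v in pts],np.float32)
            print("  z",z,cv2.minAreaRect(P))
```

```text
[ 0.22883447 -0.25646689  0.5434522 ] 2.6167
scene [273 136  50  18 387] [294.4 146.2]
  z 0.01 ((0.32420051097869873, -0.13197553157806396), (0.06897994130849838, 0.17351549863815308), 7.559195041656494)
  z 0.165 ((0.43183547258377075, -0.07852086424827576), (0.06084444001317024, 0.15305109322071075), 7.5591888427734375)
scene [285 170  10  23 160] [289.  181.3]
  z 0.01 ((0.46589720249176025, -0.09914208948612213), (0.09357111155986786, 0.02645096927881241), 20.302839279174805)
  z 0.165 ((0.5568205118179321, -0.049559757113456726), (0.08253534883260727, 0.023331351578235626), 20.30284309387207)
scene [277 194  20  17 218] [286.6 202.6]
  z 0.01 ((0.5464992523193359, -0.06977440416812897), (0.0630742684006691, 0.06363636255264282), 24.725431442260742)
  z 0.165 ((0.6279162168502808, -0.023655660450458527), (0.05563533306121826, 0.05613107234239578), 24.725122451782227)
```

View pics/scene1.png

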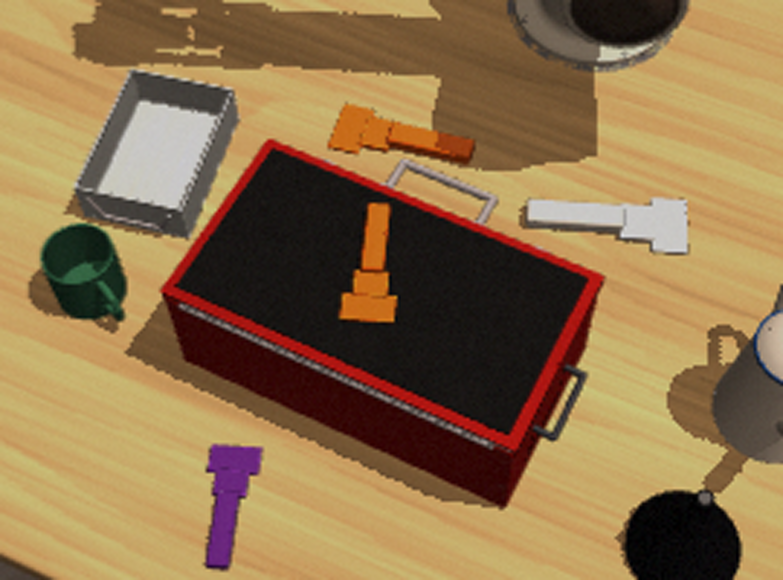

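The bench orange measures about 173 mm, so it's the larger look-alike. The lid one, at crop (370,260) or pixel (288,190), has an 83x23 mm handle and matches the described 140 mm scraper. The tin is at crop (158,150) and the bow handle at crop (442,190).

Run:
```python
from h import *
d=pickle.load(open("scene1.pkl","rb")); im=d["pixels"]; hsv=cv2.cvtColor(im,cv2.COLOR_BGR2HSV)
red=((hsv[...,0]<5)|(hsv[...,0]>174))&(hsv[...,1]>180)&(hsv[...,2]>130)
b,s,c=max(blobs(red),key=lambda t:t[1][4]); print("lid",s)
P=np.array([onz(d,u,v,0.158)[:2] for v,u in np.argwhere(b)],np.float32)
print(cv2.minAreaRect(P)); print(cv2.boxPoints(cv2.minAreaRect(P)))
for z in (.156,):
  for cu,cv in [(270,140),(603,277),(515,450),(165,290)]:
    print(z,onz(d,cu/2.9+160,cv/2.9+100,z).round(4))
print("tin z.06")
for cu,cv in [(133,70),(238,91),(182,215),(78,190)]: print(onz(d,cu/2.9+160,cv/2.9+100,.06).round(4))
print("bow outer z.146")
for cu,cv in [(403,161),(496,199)]: print(onz(d,cu/2.9+160,cv/2.9+100,.146).round(4))
for cu,cv in [(378,205),(368,320)]: print("scr",onz(d,cu/2.9+160,cv/2.9+100,.17).round(4))
A=cv2.resize(im[115:190,175:275],(800,600),interpolation=cv2.INTER_CUBIC)
cv2.imwrite("pics/tin1.png",A)
```

```text
lid [ 216  148  152  107 1165]
((0.6028916239738464, -0.018702730536460876), (0.40421247482299805, 0.2228412628173828), 88.13102722167969)
[[ 0.4849388  -0.21706758]
 [ 0.7076615  -0.22433533]
 [ 0.72084445  0.17966212]
 [ 0.49812174  0.18692987]]
0.156 [ 0.4866 -0.2135  0.156 ]
0.156 [0.4998 0.1876 0.156 ]
0.156 [0.7201 0.1799 0.156 ]
0.156 [ 0.7047 -0.2196  0.156 ]
tin z.06
[ 0.3996 -0.4643  0.06  ]
[ 0.3743 -0.3293  0.06  ]
[ 0.5645 -0.2983  0.06  ]
[ 0.5847 -0.4269  0.06  ]
bow outer z.146
[ 0.4441 -0.0698  0.146 ]
[0.4482 0.0446 0.146 ]
scr [ 0.5243 -0.0612  0.17  ]
scr [ 0.6562 -0.0088  0.17  ]
```

View pics/tin1.png

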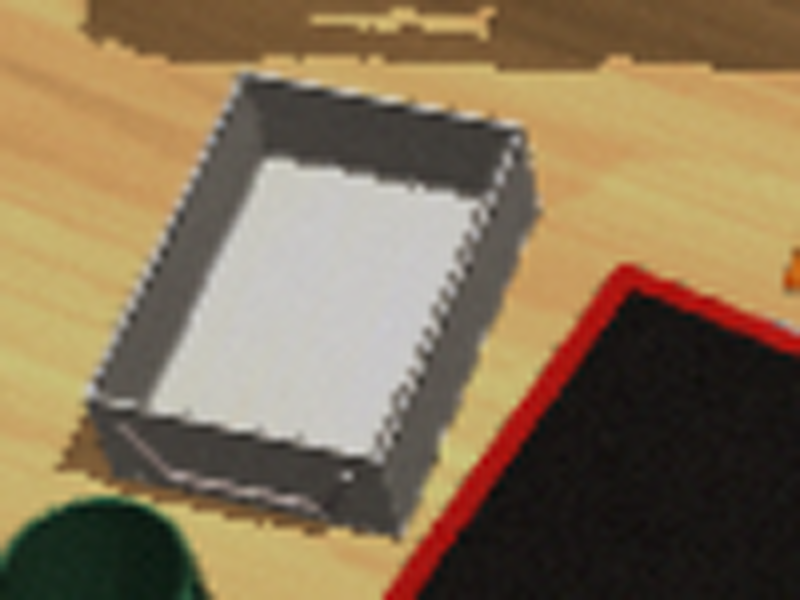

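The zoomed crop shows the tin's rim corners at (242,75), (522,130), (380,462) and (92,400), with the wire handle on the near end. Next I'll hover over the scraper and check it with the wrist camera.

```bash
cat >> h.py <<'E'
def down(a):  # tool pointing down, closing line at world angle a
    y=np.array([np.cos(a),np.sin(a),0]); z=np.array([0,0,-1.]); x=np.cross(y,z)
    return Ro.from_matrix(np.c_[x,y,z]).as_rotvec()
def orange(d):
    return cv2.inRange(cv2.cvtColor(d["pixels"],cv2.COLOR_BGR2HSV),(5,200,90),(16,255,255))>0
E
python3 - <<'E'
from h import *
d=pickle.load(open("scene1.pkl","rb"))
C=np.array([onz(d,u/8+175,v/8+115,.06) for u,v in [(242,75),(522,130),(380,462),(92,400)]])
print(C.round(4),"mean",C.mean(0)); L=np.linalg.norm(np.roll(C,-1,0)-C,axis=1);print("sides",L.round(3))
e=(C[2]+C[3]-C[0]-C[1]); print("tin yaw",np.arctan2(e[1],e[0]))
h=onz(d,378/2.9+160,205/2.9+100,.173); b=onz(d,368/2.9+160,320/2.9+100,.163)
o=(h+b)/2; yaw=np.arctan2(*(b-h)[1::-1]); print(h,b,"len",np.linalg.norm((b-h)[:2]),"o",o,yaw)
u=np.array([np.cos(yaw),np.sin(yaw)]); g=o[:2]-.02*u; print("grip",g)
p=[*g,.30]
for a in (yaw+np.pi/2,yaw-np.pi/2): print(a,bot.inverse_kinematics(p,down(a)))
bot.goto(p,down(yaw-np.pi/2))
print(bot.current_clock(),bot.current_joints())
w=snap("wrist"); pickle.dump(w,open("w1.pkl","wb")); cv2.imwrite("pics/w1.png",w["pixels"])
for m,s,c in blobs(orange(w),200):
    P=np.array([onz(w,uu,v,.170)[:2] for v,uu in np.argwhere(m)],np.float32); print(s,cv2.minAreaRect(P))
E
```

```text
[[ 0.4015 -0.4658  0.06  ]
 [ 0.3765 -0.3355  0.06  ]
 [ 0.5599 -0.3019  0.06  ]
 [ 0.5834 -0.4293  0.06  ]] mean [ 0.48032871 -0.38311394  0.06      ]
sides [0.133 0.187 0.129 0.185]
tin yaw 0.18953580883108873
[ 0.52613921 -0.06021183  0.173     ] [ 0.65262926 -0.01077391  0.163     ] len 0.1358081106427039 o [ 0.58938424 -0.03549287  0.168     ] 0.372588720028102
grip [ 0.57075647 -0.04277343]
1.9433850468229985 [-2.85849695e-01  1.08484923e-01  1.48474945e+00 -4.44089210e-16
  1.54835829e+00 -2.22923474e+00]
-1.1982076067667946 [-2.85849695e-01  1.08484923e-01  1.48474945e+00 -8.88178420e-16
  1.54835829e+00  9.12357912e-01]
4.4333 [-2.87006482e-01  1.07301685e-01  1.48389796e+00 -3.57145538e-04
  1.54846161e+00  9.12069252e-01]
[ 292   98   68  159 1103] ((0.5887095928192139, -0.039618510752916336), (0.14004264771938324, 0.055350806564092636), 21.38604164123535)
[ 262  322  116   22 1038] ((0.44338521361351013, -0.09023508429527283), (0.02504153549671173, 0.11602865904569626), 21.38410186767578)
```

View pics/w1.png

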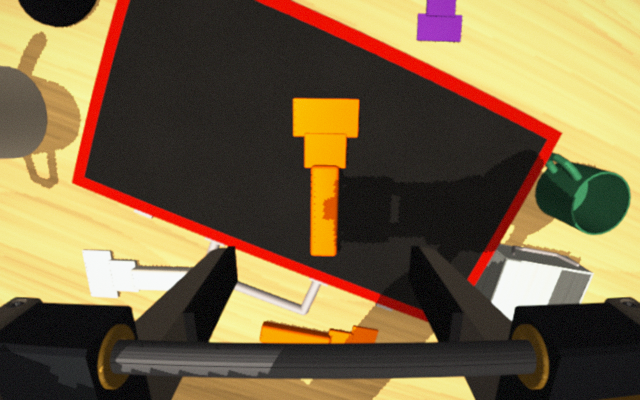

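The wrist view shows the scraper running from blade (325,117) to handle end (324,250) on the mat. It measures 140 x 55 mm, so this is the right one, and I'll pick it up.

Run:
```python
from h import *
yaw=.3733; u=np.array([np.cos(yaw),np.sin(yaw)]); g=np.array([.589,-.038])-.02*u
r=down(yaw-np.pi/2)
bot.line_to([*g,.20],r,.2)
bot.line_to([*g,.1625],None,.08); print(bot.current_contact_force())
bot.set_gripper(0.0,20)
print("grip",bot.current_opening()*92,bot.current_grip_force(),bot.current_contact_force(),bot.current_ee_pos())
bot.line_to([*g,.27],None,.12)
print("lifted",bot.current_opening()*92,bot.current_grip_force(),bot.current_clock())
w=snap("wrist"); pickle.dump(w,open("w2.pkl","wb")); cv2.imwrite("pics/w2.png",w["pixels"])
```

```text
[0.08015225 0.16280088 0.27917086]
grip 23.839049598507813 19.952708780765533 [0.44576906 0.25950021 1.49222267] [ 0.57036489 -0.04530359  0.16249746]
lifted 24.11009080850383 19.952478110790253 7.8333
```

View pics/w2.png

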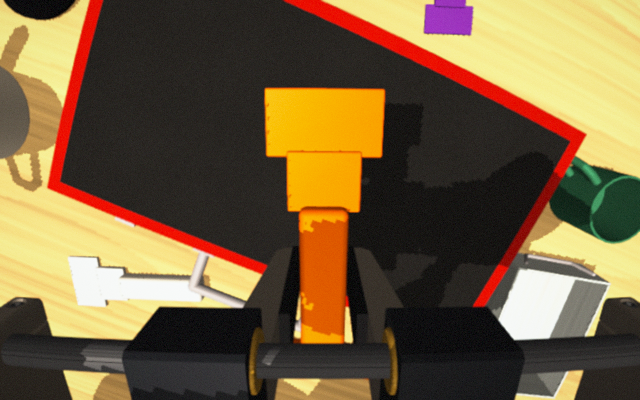

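The scraper is held level in the fingers, with the blade at (325,122). Next I'll carry it to the tin and lower it.

Run:
```python
from h import *
yaw=.1895; u=np.array([np.cos(yaw),np.sin(yaw)]); c=np.array([.480,-.383]); g=c-.02*u
r=down(yaw-np.pi/2)
bot.goto([*g,.25],r); f0=np.array(bot.current_contact_force())
bot.line_to([*g,.10],r,.15)
bot.line_to([*g,.020],r,.08)
for z in np.arange(.016,.0065,-.002):
    bot.line_to([*g,z],r,.03); f=np.array(bot.current_contact_force())-f0
    print(round(z,4),f.round(2))
    if f[2]>1.5: break
print(bot.current_ee_pos(),bot.current_clock())
w=snap("scene"); pickle.dump(w,open("s3.pkl","wb")); cv2.imwrite("pics/s3.png",cv2.resize(w["pixels"][100:250,150:350],None,fx=4,fy=4,interpolation=cv2.INTER_CUBIC))
```

```text
0.016 [-0.49  0.09 -1.  ]
0.014 [0.31 0.55 0.05]
0.012 [-0.61  0.31 -0.59]
0.01 [-0.72  0.04 -0.12]
0.008 [-0.42  0.42 -0.36]
[ 0.46025202 -0.38660887  0.00777379] 12.8167
```

View pics/s3.png

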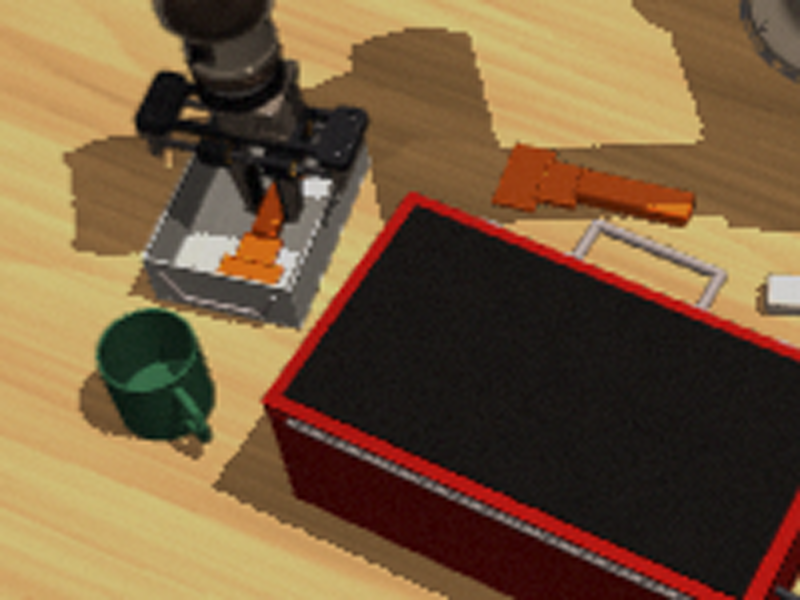

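The scraper is inside the tin, with the blade at crop (250,258) and the handle at (268,205), almost on the floor. I'll release it, retreat, and hover over the bow handle.

Run:
```python
from h import *
yaw=.1895; u=np.array([np.cos(yaw),np.sin(yaw)]); g=np.array([.480,-.383])-.02*u
bot.line_to([*g,.0066],None,.02); print(bot.current_contact_force())
bot.set_gripper(.48); bot.hold(.3); print(bot.current_opening()*92)
bot.line_to([*g,.10],None,.12)
bot.line_to([*g,.27],None,.25)
w=snap("wrist"); pickle.dump(w,open("w4.pkl","wb"))
for m,s,c in blobs(orange(w),200):
    P=np.array([onz(w,uu,v,.010)[:2] for v,uu in np.argwhere(m)],np.float32); print(s,cv2.minAreaRect(P))
hy=-.0326
bot.set_gripper(.30)
bot.goto([.450,-.0132,.27],down(hy)); print(bot.current_clock(),bot.current_opening()*92)
w5=snap("wrist"); pickle.dump(w5,open("w5.pkl","wb"))
cv2.imwrite("pics/w45.png",cv2.resize(np.hstack([w["pixels"],w5["pixels"]]),(800,250),interpolation=cv2.INTER_AREA))
for y in (-.055,.055): print(pix(w5,[.450+.0326*y,-.0132+y,.146]))
```

```text
[ 0.40854692 -0.08059038 -0.98809144]
44.39274734665445
[315 146  22  68 208] ((0.4521728456020355, -0.3878665864467621), (0.08429022878408432, 0.02518324740231037), 7.852482318878174)
[  55  217  133   51 3525] ((0.3210640549659729, -0.1336716115474701), (0.07098419219255447, 0.1860654056072235), 9.440977096557617)
17.5333 27.635066233575916
(np.float64(321.10952056402954), np.float64(260.3187128298912))
(np.float64(320.9008434639964), np.float64(137.0528899958503))
```

View pics/w45.png

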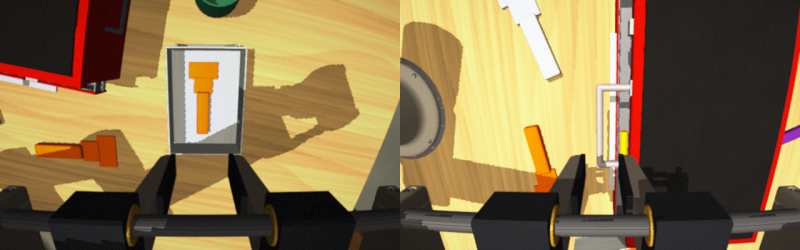

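On the left, the scraper lies centred in the tin at about (204,98). On the right, the bow bar is at u≈320, v 136 to 264, which matches my prediction. Now I'll grip the handle and start the lift.

```bash
cat >> h.py <<'E'
hy=-.0326; fx=np.array([np.cos(hy),np.sin(hy),0])
B0=np.array([.450,-.0132,.146])
def tcp(th,B=B0):
    H=B+.266*fx; H=H-[0,0,.006]
    c,s=np.cos(th),np.sin(th)
    return H-fx*(.266*c-.006*s)+np.array([0,0,.266*s+.006*c])-[0,0,.019]
E
python3 - <<'E'
from h import *
r=down(hy)
bot.line_to(tcp(0)+[0,0,.05],r,.15); f0=np.array(bot.current_contact_force())
bot.line_to(tcp(0),r,.08); print("f",np.round(bot.current_contact_force()-f0,2))
bot.set_gripper(0,40)
print(bot.current_opening()*92,bot.current_grip_force(),np.round(bot.current_contact_force()-f0,2),bot.current_ee_pos(),bot.current_clock())
for th in (.05,.1,.15,.2):
    bot.line_to(tcp(th),r,.06); print(th,np.round(bot.current_contact_force()-f0,2),(np.array(bot.current_ee_pos())-tcp(th)).round(4))
d=snap("side"); pickle.dump(d,open("sd6.pkl","wb")); cv2.imwrite("pics/sd6.png",d["pixels"]); print(bot.current_clock())
E
```

```text
f [-0.44  0.85  0.5 ]
8.570423162225612 40.00374913215637 [-12.37  -0.53  11.17] [ 0.44739503 -0.01317111  0.12733499] 19.55
0.05 [-5.98 -1.98 -3.38] [-0.0027  0.     -0.0011]
0.1 [-8.27 -2.58 -2.32] [-0.0028  0.0001 -0.0007]
0.15 [-9.68 -1.78 -1.39] [-0.0029  0.     -0.0006]
0.2 [-10.6   -1.62  -3.27] [-0.003   0.     -0.0005]
21.1
```

View pics/sd6.png

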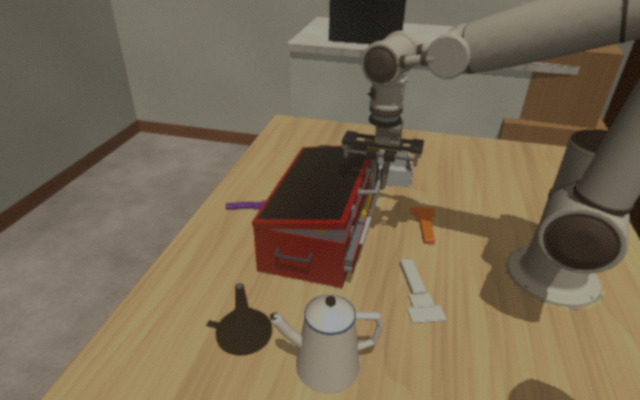

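The lid is rising with the gripper on the bow at about (385,165). The arm is being pushed about 3 mm towards -x, so I'll shift the arc by that much and carry on to 45°.

Run:
```python
from h import *
r=down(hy); B=B0-.0045*fx
for th in np.linspace(.2,.785,8):
    bot.line_to(tcp(th,B),r,.06); print(round(th,3),np.round(bot.current_contact_force(),1),(np.array(bot.current_ee_pos())-tcp(th,B)).round(4),round(bot.current_opening()*92,1))
bot.hold(1.2)
print(bot.current_grip_force(),bot.current_opening()*92,bot.current_clock(),np.abs(bot.current_joint_vel()).max())
for n in("side","scene"):
    d=snap(n); pickle.dump(d,open(n+"7.pkl","wb"))
    im=d["pixels"]; 
    if n=="side": a=im[60:300,220:480]
    else: b=im[90:330,150:410]
cv2.imwrite("pics/f7.png",cv2.resize(np.hstack([a,b]),(800,369)))
```

```text
0.2 [ 5.5  0.4 -4.7] [ 0.002  -0.0002  0.0013] 8.4
0.284 [ 7.  -1.5 -7.5] [ 0.0017 -0.0002  0.0007] 9.0
0.367 [ 6.9 -2.4 -8.4] [ 0.0014 -0.0002  0.0002] 8.7
0.451 [ 6.  -0.8 -6.4] [ 0.0009 -0.0002 -0.0001] 8.7
0.534 [ 4.7 -2.6 -7.3] [ 0.0003 -0.0002 -0.0003] 8.6
0.618 [ 2.4 -2.7 -5.9] [-0.0001 -0.0001 -0.    ] 8.4
0.701 [-3.9 -2.4 -0.7] [-0.0004 -0.0001  0.0003] 8.7
0.785 [-6.2 -1.9  2.4] [-0.0008 -0.      0.0007] 8.9
40.00067710876465 8.798337717023564 26.1667 0.0023615574768334805
```

View pics/f7.png

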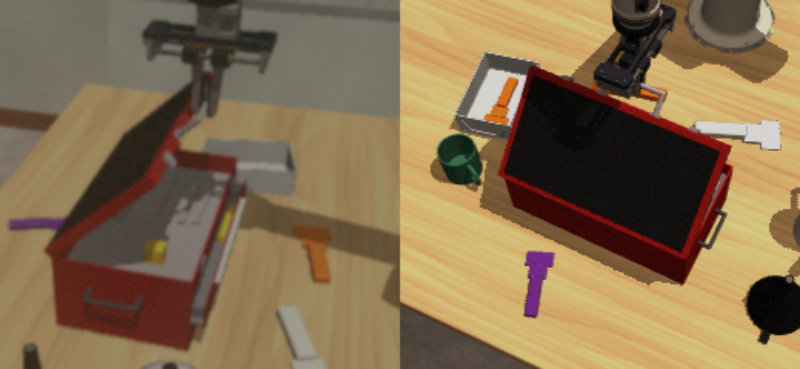

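The lid is open at about 45°, the gripper is on the bow, and the scraper lies in the tin at (503,98). I'll check the angle by casting the lid's front corners onto its side planes.

Run:
```python
from h import *
B=B0-.003*fx; H=B+.266*fx-[0,0,.006]; ly=np.array([-np.sin(hy),np.cos(hy),0])
d=pickle.load(open("scene7.pkl","rb"))
for (u,v),s in (((150+135/800*520,90+70*240/369),-.203),((150+328/800*520,90+148*240/369),.203)):
    o,q=ray(d,u,v); t=(s-(o-H)@ly)/(q@ly); X=o+q*t-H
    f,z=-X@fx,X[2]; print(f,z,np.hypot(f,z),"angle",np.arctan2(z,f)-np.arctan2(.018,.222))
print(bot.current_clock(),bot.current_grip_force())
```

```text
0.16203507048445182 0.14118623446931458 0.21491606936319477 angle 0.6358442915867332
0.13491544866959113 0.1848047530025815 0.22881209544528505 angle 0.8592863053206002
26.2667 40.00068247318268
```

Run:
```python
from h import *
B=B0-.003*fx; H=B+.266*fx-[0,0,.006]; ly=np.array([-np.sin(hy),np.cos(hy),0])
d=pickle.load(open("scene7.pkl","rb")); hsv=cv2.cvtColor(d["pixels"],cv2.COLOR_BGR2HSV)
red=((hsv[...,0]<5)|(hsv[...,0]>174))&(hsv[...,1]>180)&(hsv[...,2]>110)
b=max(blobs(red),key=lambda t:t[1][4])[0]; p=np.argwhere(b)[:,::-1]
L=p[p[:,1].argmin()]; print(L, p[p[:,0].argmax()])
# angle from each front corner, and predicted corners
n=lambda th,s:H-fx*(.222*np.cos(th)-.018*np.sin(th))+np.array([0,0,.222*np.sin(th)+.018*np.cos(th)])+ly*s
for th in (.68,.75,.785,.85): print(th,np.round(pix(d,n(th,-.203)),1),np.round(pix(d,n(th,.203)),1))
```

```text
[229 152] [365 198]
0.68 [237.1 133. ] [365.8 185.2]
0.75 [234.6 133.2] [364.6 186.1]
0.785 [233.3 133.5] [364.  186.7]
0.85 [230.7 134.2] [362.7 188.1]
```

The pinch fixes the bar in x, which puts the lid at about 0.77 rad. The two corner rays average 0.75 rad, also inside 0.68 to 0.89. The grip is steady at 40 N, so I'm handing it in.

Run:
```python
from h import *
print(bot.current_grip_force(),bot.current_ee_pos(),bot.current_clock())
print(bot.job_done())
```

```text
40.00068247318268 [ 0.52655226 -0.01574627  0.31378346] 26.2667
the job is handed in; nothing more can be done
None
```

I handed the job in at about 26 s with the scraper lying flat in the mess tin and the gripper holding the lid handle still at an estimated 44° (about 0.77 rad); the pot, funnel and mug were never touched, and the verdict was not shown.

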